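# Present the marble dish for the lot photograph

## Robot

A 6-joint arm with a two-finger parallel gripper is mounted at the origin on a cart in front of the work surface, level with it; the furniture and walls round the work are solid. World frame = base frame: x ahead of the robot, y to its left, z up, the work surface at z = 0. Lengths are in mm, angles in rad, forces in N, time in s.
With the tool pointing down it reaches from about 350 to 875 mm from the base axis. Payload 4.2 kg.
Tool frame: the origin (TCP) lies at the very end of the fingers, on their centre line; the grasp point (between the pads) lies arm.hold_point_z behind it (arm.hold_point_z is the distance from the TCP to the grasp point, in mm); y points along the fingers, x is the direction in which the jaws open and shut, and the axes are right-handed (so a half turn about y gives the same grasp; the last joint's range is limited). The gripper opens to 85 mm and grips with 20 to 120 N. Pads are 22 mm wide; open, the fingers measure 114 mm over their backs; the gripper's body (76 mm by 85 mm) begins 54 mm behind the grasp point. The pads swing forward as they close: fully open they stand 13 mm farther back than shut.
Start: joints at [-0.85, 0.385, 0.008, 0, -1.194, -0.259], TCP at [278.486, -559.504, 231.312] pointing down, gripper open.
Joint ranges: [-3.14, 3.14], [-1.21, 2.06], [-1.07, 1.41], [-3.16, 2.05], [-2.99, -0.16], [-3.1, 3.1]. Speed limits (rad/s): [2.79, 2.79, 3.14, 3.14, 3.14, 3.14].

## Interface

Orientations are given as a unit quaternion [x, y, z, w].
In Python, from bench import arm gives the robot as it stands.
- The arm moves only by the shell command python3 -m creep 'ROWS'. ROWS is JSON, a list of rows, each a list of 3 entries, a list of its own where there are three numbers: the shift along the world's x, y, z in mm, then the turn, a rotation vector about the world's x, y, z in rad, then the gripper command: -1 is shut, 1 is fully open, values between are in proportion. In form: [[[dx, dy, dz], [wx, wy, wz], jaw], ...]. A call has 1 to 12 rows; each row is the pose to reach, as a shift and turn from the pose commanded when the call began; what a row does not reach only later rows make up. A row lasts 1/12 s, in which the tool goes at most 41.7 mm and 7.16 degrees, less where a joint would pass 70% of its speed; a pose out of reach is approached as far as the arm can. A call with a gripper value outside its range is refused whole. The fingers move at their own pace and stop on an object; the grip force is fixed at half the most. Time passes only in rows, so rows that repeat a pose let the fingers close. It gives the time, the measured TCP pose, the force and the opening at its end, in the units of the state.
- arm.read_state(): the state, without advancing time (a new reading comes with each control period).
- arm.get_image(name): name is "scene" or "top" or "wrist"; returns (picture, depth): 480x640x3 uint8, red, green, blue; 480x640 float32, mm along the optical axis (not along the pixel's ray), 0 where there is no reading.
- arm.camera_params(name): a dict with "camera_matrix" (3x3 intrinsics, pixels), "extrinsics" (4x4, takes a point from world to camera coordinates); the wrist camera has in their place "T_tool_cam" (4x4, takes a point from camera to tool coordinates, whose origin is the TCP and whose axes are the tool frame's). Camera axes: x right, y down, z forward; pixel columns grow to the right and rows downward; lengths in mm; the calibration is good to about 2 mm. The wrist camera is an equidistant fisheye: a pixel r from the principal point sees the ray r / f radians off the axis. A picture is of the moment at which its call begins: read the wrist's pose just before it. camera_params takes no time and is no camera call.
- arm.job_done(): hands the job in, once; it reports no verdict.
The state is a dict: "clock": time; "joints": joint angles; "joint_vel": joint speeds; "joint_efforts": joint torques, N m; "position": TCP position; "ee_rot": TCP orientation; "contact_force": force on the tool from outside, world axes, zero at the start; "wrist_torque": the same for the moment, N m; "gripper_width": finger opening in mm.
Only numpy, scipy, OpenCV 4.12 (cv2) and the standard library are available. Lean on these libraries where they do the work, as an engineer would, in place of code of your own. Each camera call takes 0.05 s, during which the arm holds its last target.

## Task

For the lot photograph, take the wooden dish by its handle, lift it straight up about 10 cm off the round black mat and, once it is up, turn it level through a quarter turn so that its handle points at the blue cup, with the dish over the middle of the mat. The loose green marble has to stay in the middle of the dish throughout; leave both cups and the stapler where they stand. Finish still holding the dish there, level and steady, and do not put it down.

Things in the scene. Friction and masses are not known exactly. Their poses are not given: they have to be found in the camera images.
- dish: loose round wooden dish, 154 mm across, 30 mm high, 0.12 kg, on a flat foot 90 mm across; origin: centre of its underside, z up. One dark straight handle along its -x: a bar 16 mm wide (y), z 19 to 39 mm, x -70 to -162 mm. The hollow is a cone rising at 14 degrees from a flat spot 20 mm across. Starts at the middle of the mat, handle towards the robot, within 0.3 rad of the mat's -x
- dish_center (a point): centre of the hollow's floor, on the dish's axis, 8 mm above its underside
- dish_grip (a point): middle of the handle's free length, at half its height: 115 mm from the dish's axis, 29 mm above the underside; a good place to pinch it across its 16 mm width from above
- dish_handle_end (a point): free end of the handle, 162 mm from the dish's axis
- marble_center (a point): centre of the loose green glass marble, 28 mm across, 0.03 kg, that lies in the middle of the dish and rolls freely
- photo_mat: fixed round black mat, 220 mm across and 3 mm thick, with four white ticks at its rim; origin: centre of its underside, its axes run to the ticks; the dish starts on its centre, the blue and red cups stand off its +y and -y sides, either way round
- cup_blue: loose blue cup, 72 mm across (94 with its handle), 54 mm high, standing 220 to 235 mm from the centre of the mat exactly on the mat's y axis, to the left or the right; origin: centre of its underside
- cup_red: loose red cup, 72 mm across (94 with its handle), 56 mm high, on the other side of the mat; leave it alone; origin: centre of its underside
- stapler: red stapler, 120 mm long and 44 mm high, bystander lying behind the mat; origin: centre of its underside
Things that resemble listed ones, but are neither listed nor needed, are in the scene too. Of the things shaped like the part that bears marble_center, the green glass one is meant.

How it is judged (in metres and radians):
On the way, in this order (a step that is already met when the one before it is completed fails the run):
1. the dish is lifted clear of the mat (its underside more than 40 mm above the worktop), level, not yet turned (handle end less than 90 mm sideways of the mat's middle line), the marble in the middle (height (world z) of dish above 0.04 m and angle between dish's own z axis and vertical below 0.15 rad and horizontal distance between marble_center and dish_center below 0.035 m and y of dish_handle_end in the frame of photo_mat between -0.09 and 0.09 m), for 0.1 s.
2. still up, the dish is turned so that its handle points at the blue cup (height (world z) of dish above 0.06 m and contact force between the fingers and dish above 0.5 N and angle between the x axis of dish and the y axis of photo_mat, either way round below 0.25 rad and horizontal distance between dish_handle_end and cup_blue below 0.14 m and horizontal distance between dish_center and photo_mat below 0.05 m), for 0.2 s.
At the end, for the whole second after the job is handed in: The fingers hold the dish with its underside 60 to 180 mm above the worktop, level within 0.15 rad, at rest, its centre within 50 mm of the mat's centre in plan, its handle along the mat's y axis within 0.25 rad and on the blue cup's side, and the marble in the dish within 20 mm of its centre (all of step 2 and height (world z) of dish below 0.18 m and angle between dish's own z axis and vertical below 0.15 rad and horizontal distance between marble_center and dish_center below 0.02 m and z of marble_center in the frame of dish below 0.04 m and linear speed of dish below 0.03 m/s and angular speed of dish below 0.15 rad/s); the arm keeps its last pose, push and grip.
It fails at once if the marble rolls more than 40 mm from the middle of the dish (horizontal distance between marble_center and dish_center above 0.04 m).
It fails at once if the dish is tipped more than 0.3 rad (angle between dish's own z axis and vertical above 0.3 rad).
It fails at once if the dish comes down on the mat again after it was turned, or is turned on it (height (world z) of dish below 0.02 m and (y of dish_handle_end in the frame of photo_mat above 0.12 m or y of dish_handle_end in the frame of photo_mat below -0.12 m)).
It fails at once if a cup or the stapler is moved more than 20 mm (distance of any of cup_blue, cup_red, stapler from where it was at the start of the episode above 0.02 m).
It also fails if it takes over 40 s, if anything falls off the work surface, if the arm or the gripper's body presses on something with over 40 N, if the wrist force passes 120 N, or if a joint passes its speed limit or range.

## Working session

There is one attempt and no reset: what is moved stays moved. The work goes in short steps, Python scripts to look and compute and a shell command to move; the robot and the scene stay as the last step left them, time stands still between calls to the robot, and variables do not carry over. Pictures are saved under pics/ and viewed, and the job is handed in when it is done.

```bash
mkdir -p pics; ls; python3 - <<'E'
from bench import arm
import cv2, numpy as np
s=arm.read_state(); print(s); print(arm.hold_point_z)
for n in ["scene","top"]:
    p,d=arm.get_image(n); cv2.imwrite(f"pics/{n}0.png",p[:,:,::-1]); np.save(f"pics/{n}0d.npy",d)
    print(n,arm.camera_params(n))
E
```

```text
pics
{'clock': 0.0, 'joints': array([-8.50391984e-01,  3.85561152e-01,  6.60901862e-03, -5.44217868e-04,
       -1.19396039e+00, -2.58588525e-01]), 'joint_vel': array([ 0.00175358,  0.00056123,  0.00013925, -0.00077421, -0.00126395,
       -0.00072837]), 'joint_efforts': array([ 6.50306411e-04, -3.92289734e+01,  1.88401204e+01,  4.18607041e+00,
       -4.63710501e-03, -7.36900802e-06]), 'position': array([ 278.24454462, -558.9924831 ,  230.20550313]), 'ee_rot': array([ 0.3716954 ,  0.60151172, -0.60073325, -0.37302245]), 'contact_force': array([-0.38726091,  0.7395421 , -0.4841785 ]), 'wrist_torque': array([ 0.02868683,  0.01535613, -0.05800223]), 'gripper_width': 85.71039690305138}
18.700000000000003
scene {'camera_matrix': array([[607.35634551,   0.        , 315.74067181],
       [  0.        , 607.35634551, 249.22329524],
       [  0.        ,   0.        ,   1.        ]]), 'extrinsics': array([[ 5.53699517e-01, -8.32709672e-01, -3.38339596e-03,
        -4.04431759e+02],
       [-4.71949958e-01, -3.10464329e-01, -8.25151585e-01,
         2.76328485e+02],
       [ 6.86061282e-01,  4.58482827e-01, -5.64901244e-01,
         7.61460536e+02],
       [ 0.00000000e+00,  0.00000000e+00,  0.00000000e+00,
         1.00000000e+00]])}
top {'camera_matrix': array([[452.62471098,   0.        , 316.97801472],
       [  0.        , 452.62471098, 239.76738578],
       [  0.        ,   0.        ,   1.        ]]), 'extrinsics': array([[ 1.27948217e-03, -9.99882323e-01, -1.52873480e-02,
        -1.28692237e+02],
       [-9.97488538e-01, -1.93522103e-04, -7.08278160e-02,
         5.68311790e+02],
       [ 7.08165228e-02,  1.53395773e-02, -9.97371404e-01,
         1.02486453e+03],
       [ 0.00000000e+00,  0.00000000e+00,  0.00000000e+00,
         1.00000000e+00]])}
```

View pics/scene0.png

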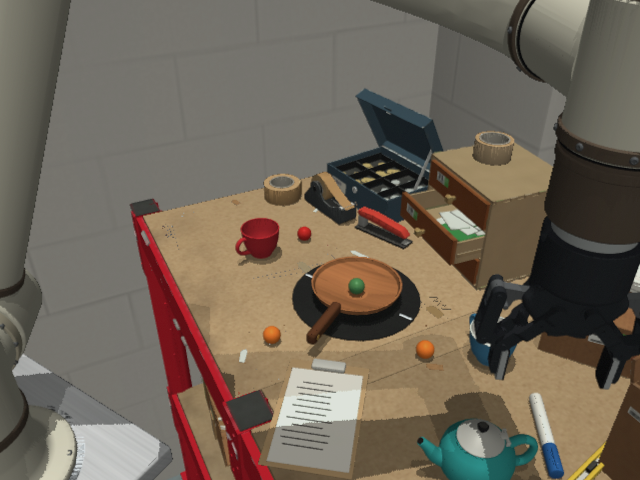

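View pics/top0.png

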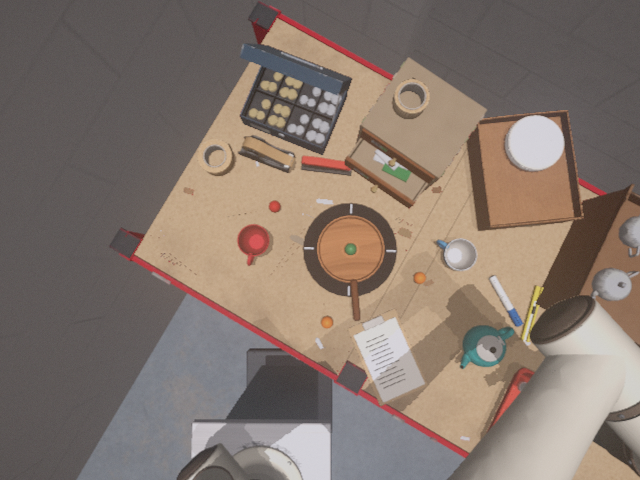

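```bash
cat > h.py <<'E'
import numpy as np, cv2
from bench import arm
def ray(n,u,v,z):
    c=arm.camera_params(n);K=c["camera_matrix"];E=c["extrinsics"]
    R=E[:3,:3];t=E[:3,3]
    o=-R.T@t; d=R.T@np.linalg.inv(K)@np.array([u,v,1.])
    return o+d*(z-o[2])/d[2]
def proj(n,p):
    c=arm.camera_params(n);K=c["camera_matrix"];E=c["extrinsics"]
    q=K@(E[:3,:3]@np.array(p)+E[:3,3]); return q[:2]/q[2]
E
python3 - <<'E'
from h import *
p=cv2.imread("pics/top0.png")
c=cv2.resize(p[190:350,280:500],None,fx=3.6,fy=3.6,interpolation=cv2.INTER_CUBIC)
cv2.imwrite("pics/topc.png",c)
p=cv2.imread("pics/scene0.png")
c=cv2.resize(p[240:370,280:440],None,fx=4.6,fy=4.6,interpolation=cv2.INTER_CUBIC)
cv2.imwrite("pics/scenec.png",c)
E
```

```text
(no output)
```

View pics/topc.png

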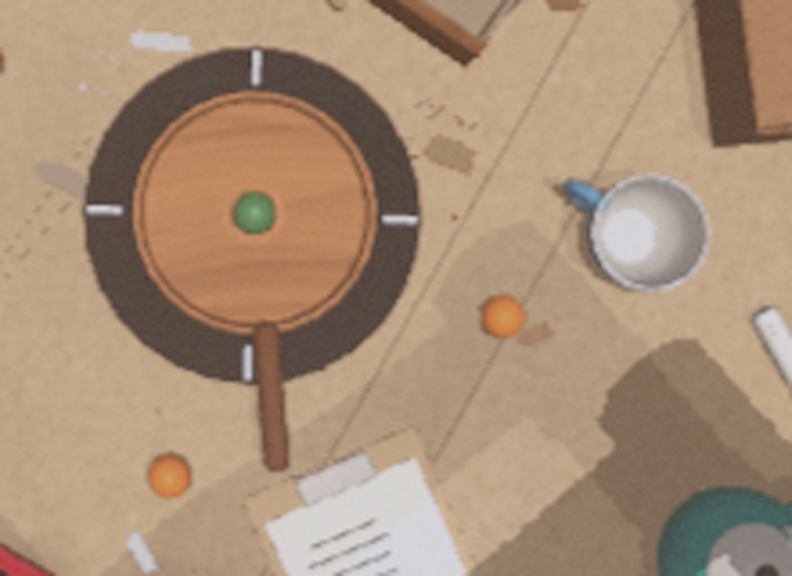

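View pics/scenec.png

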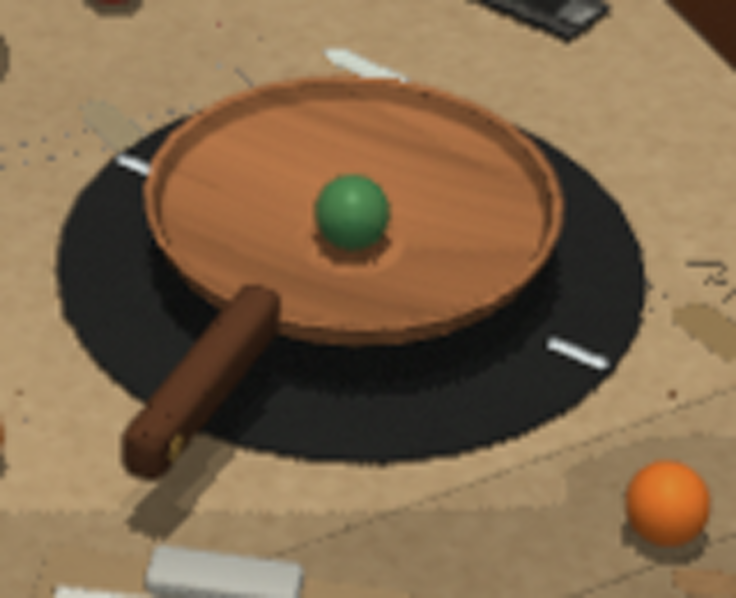

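```bash
python3 - <<'E'
from h import *
f=lambda x,y,z:ray("top",280+(x-1.3)/3.6,190+(y-1.3)/3.6,z)
T=[f(257,67,3),f(105,210,3),f(400,219,3),f(248,363,3)]
for t in T: print("tick",t)
print("matc",f(252,215,3))
a,b=T[0]-T[3],T[1]-T[2]
print("mat yaw x",np.degrees(np.arctan2(a[1],a[0])),"from y",np.degrees(np.arctan2(-b[0],b[1])))
d=f(255,211,30);e=f(276,466,39);n=f(266,326,39)
print("dish rim c",d,"marble",f(254,213,22),"hend",e,"hnear",n)
print("cup",f(650,232,54))
for q in (e-n,e-d): print("handle dir",np.degrees(np.arctan2(q[1],q[0])),np.linalg.norm(q[:2]))
g=lambda x,y,z:ray("scene",280+(x-2)/4.6,240+(y-2)/4.6,z)
print("scene: hend top",g(150,440,39),"hnear top", g(255,297,39),"ticks",g(135,164,3),g(577,352,3),"marble",g(352,212,24))
dt=np.load("pics/top0d.npy")
def dp(u,v):
    c=arm.camera_params("top");K=c["camera_matrix"];E=c["extrinsics"]
    q=np.linalg.inv(K)@[u,v,1]*dt[v,u]; return E[:3,:3].T@(q-E[:3,3])
print("depth handle",[dp(u,v).round(0) for u,v in((354,290),(355,300),(356,310),(356,315))])
E
```

```text
tick [ 643.86493137 -208.00159108    3.        ]
tick [ 550.302583   -108.92271274    3.        ]
tick [ 544.55399601 -300.1635719     3.        ]
tick [ 451.56194057 -201.42628169    3.        ]
matc [ 547.09875645 -204.36875589    3.        ]
mat yaw x -1.9583198404599573 from y -1.7217587565125683
dish rim c [ 548.28859179 -204.74004502   30.        ] marble [ 547.42985372 -204.56760018   22.        ] hend [ 389.54141051 -216.5921777    39.        ] hnear [ 476.00021653 -210.78265144   39.        ]
cup [ 534.22313949 -445.9320516    54.        ]
handle dir -176.15583719778752 86.65376929518484
handle dir -175.7301943098664 159.18900907705725
scene: hend top [ 390.17011521 -220.01033127   39.        ] hnear top [ 470.35295767 -209.86700566   39.        ] ticks [ 550.50381979 -104.93743104    3.        ] [ 544.75119788 -299.29958028    3.        ] marble [ 547.01407042 -204.18332563   24.        ]
depth handle [array([ 454., -212.,   42.]), array([ 432., -214.,   43.]), array([ 410., -216.,   43.]), array([ 399., -216.,   43.])]
```

```bash
python3 - <<'E'
from h import *
from scipy.spatial.transform import Rotation as R
s=arm.read_state(); M=R.from_quat(s['ee_rot']).as_matrix(); print(M.round(3))
a=np.degrees(np.arctan2(M[1,0],M[0,0]));print("jaw x yaw",a)
for tgt in (94.1,-85.9): print(np.radians(tgt-a), tgt-a)
print(np.array([440,-212,110])-s['position'])
E
```

```text
[[-0.445 -0.001 -0.895]
 [ 0.895  0.002 -0.445]
 [ 0.002 -1.     0.   ]]
jaw x yaw 116.45054834949494
-0.39009065832487105 -22.350548349494943
-3.5316833119146644 -202.35054834949494
[ 161.75218124  347.04864327 -120.33553801]
```

```bash
python3 -m creep '[[[10,22,0],[0,0,-0.03],0.2],[[25,54,0],[0,0,-0.07],0.2],[[42,90,0],[0,0,-0.11],0.2],[[59,126,0],[0,0,-0.15],0.2],[[76,162,-10],[0,0,-0.19],0.2],[[93,198,-25],[0,0,-0.23],0.2],[[109,233,-40],[0,0,-0.27],0.2],[[125,268,-60],[0,0,-0.31],0.2],[[140,300,-80],[0,0,-0.35],0.2],[[152,325,-100],[0,0,-0.38],0.2],[[159,341,-115],[0,0,-0.39],0.2],[[162,347,-120],[0,0,-0.39],0.2]]'
python3 -m creep '[[[0,0,0],[0,0,0],0.2],[[0,0,0],[0,0,0],0.2],[[0,0,0],[0,0,0],0.2]]'
cat > w.py <<'E'
import sys
from h import *
from scipy.spatial.transform import Rotation as R
s=arm.read_state(); M=R.from_quat(s['ee_rot']).as_matrix()
print(s['clock'],s['position'].round(1),"yaw",np.degrees(np.arctan2(M[1,0],M[0,0])).round(2),"tooly",M[:,1].round(3),"j",s['joints'].round(2),"F",s['contact_force'].round(1),"T",s['wrist_torque'].round(2),"w",s['gripper_width'].round(1))
for n in sys.argv[2:]:
    p,d=arm.get_image(n); f=f"pics/{n}{sys.argv[1]}"; cv2.imwrite(f+".png",p[:,:,::-1]); np.save(f+"d.npy",d)
E
python3 w.py 1 wrist top; python3 -c "
from h import *;print(arm.camera_params('wrist'))"
```

```text
clock: 1.1
position: [439.6, -210.0, 108.9]
ee_rot: [-0.48, -0.517, 0.519, 0.483]
contact_force: [-0.7, -0.6, 0.2]
gripper_width: 51.1
clock: 1.35
position: [440.8, -213.4, 112.1]
ee_rot: [0.482, 0.518, -0.517, -0.481]
contact_force: [-0.3, 0.0, 0.2]
gripper_width: 51.5
{'camera_matrix': array([[371.64829954,   0.        , 314.71614587],
       [  0.        , 371.64829954, 235.95720636],
       [  0.        ,   0.        ,   1.        ]]), 'T_tool_cam': array([[ 9.99999842e-01,  5.09602903e-04, -2.38980398e-04,
        -2.05858260e-01],
       [ 3.63526926e-04, -2.60603354e-01,  9.65445886e-01,
        -1.41664707e+02],
       [ 4.29714933e-04, -9.65445820e-01, -2.60603498e-01,
         6.74804363e+01],
       [ 0.00000000e+00,  0.00000000e+00,  0.00000000e+00,
         1.00000000e+00]])}Traceback (most recent call last):
  File "w.py", line 5, in <module>
    print(s['clock'],s['position'].round(1),"yaw",np.degrees(np.arctan2(M[1,0],M[0,0])).round(2),"tooly",M[:,1].round(3),"j",s['joints'].round(2),"F",s['contact_force'].round(1),"T",s['wrist_torque'].round(2),"w",s['gripper_width'].round(1))
                                                                                                                                                                                                                     ^^^^^^^^^^^^^^^^^^^^^^^^
AttributeError: 'float' object has no attribute 'round'
```

```bash
sed -i "s/s\['gripper_width'\].round(1)/round(s['gripper_width'],1)/" w.py; python3 w.py 1 wrist
```

```text
1.35 [ 440.8 -213.4  112.1] yaw 94.07 tooly [ 0.001 -0.    -1.   ] j [-0.12  0.29 -0.48  0.   -0.8  -1.38] F [-0.3  0.   0.2] T [-0.02  0.    0.01] w 51.5
```

View pics/wrist1.png

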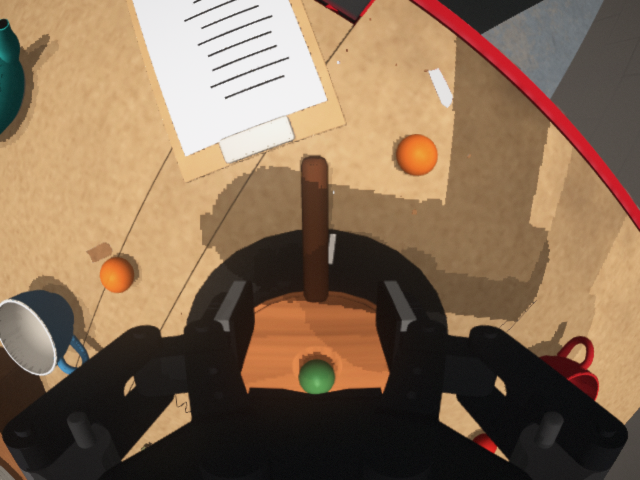

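```bash
python3 -m creep '[[[0,0,-8],[0,0,0],0.2],[[0,0,-22],[0,0,0],0.2],[[0,0,-36],[0,0,0],0.2],[[0,0,-50],[0,0,0],0.2],[[0,0,-62],[0,0,0],0.2],[[0,0,-74],[0,0,0],0.2],[[0,0,-84],[0,0,0],0.2],[[0,0,-92],[0,0,0],0.2],[[0,0,-98],[0,0,0],0.2],[[0,0,-99],[0,0,0],0.2],[[0,0,-99],[0,0,0],0.2],[[0,0,-99],[0,0,0],0.2]]'
python3 w.py 2 wrist scene
```

```text
clock: 2.4
position: [440.8, -212.7, 12.7]
ee_rot: [0.482, 0.518, -0.517, -0.481]
contact_force: [0.6, 0.7, 0.4]
gripper_width: 51.1
2.4 [ 440.8 -212.7   12.7] yaw 94.11 tooly [ 0.001 -0.    -1.   ] j [-0.12  0.44 -0.58  0.   -0.55 -1.38] F [0.6 0.7 0.4] T [0.   0.01 0.02] w 51.1
```

View pics/wrist2.png

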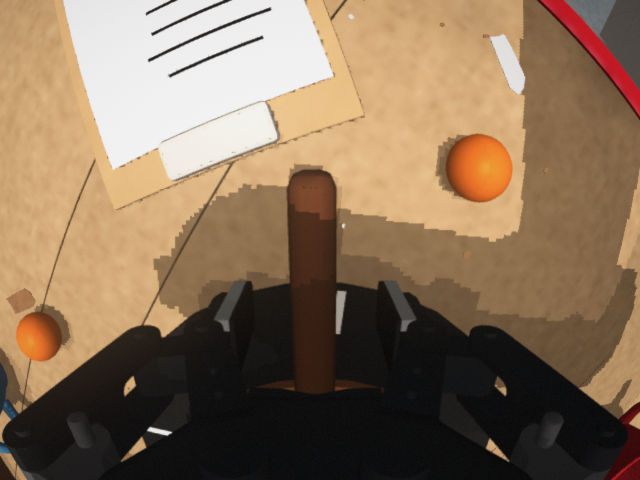

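View pics/scene2.png

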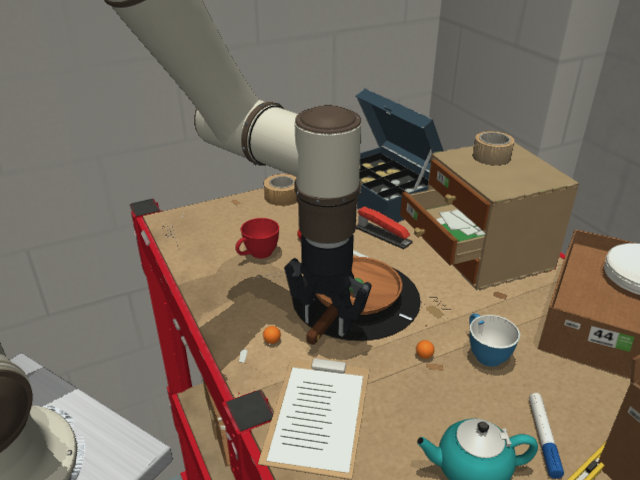

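The handle, columns 289–336 in the wrist view, sits centred and parallel between the pads at columns 230 and 400. I'm closing the fingers gently.

```bash
python3 -m creep '[[[0,0,0],[0,0,0],0],[[0,0,0],[0,0,0],-0.2],[[0,0,0],[0,0,0],-0.35],[[0,0,0],[0,0,0],-0.45],[[0,0,0],[0,0,0],-0.5],[[0,0,0],[0,0,0],-0.55],[[0,0,0],[0,0,0],-0.6],[[0,0,0],[0,0,0],-0.7],[[0,0,0],[0,0,0],-1],[[0,0,0],[0,0,0],-1],[[0,0,0],[0,0,0],-1],[[0,0,0],[0,0,0],-1]]'
python3 w.py 3 wrist scene top
```

```text
clock: 3.5
position: [440.5, -212.5, 12.4]
ee_rot: [-0.482, -0.518, 0.518, 0.482]
contact_force: [-0.8, 0.7, 2.3]
gripper_width: 14.9
3.5 [ 440.5 -212.5   12.4] yaw 94.12 tooly [ 0. -0. -1.] j [-0.12  0.44 -0.58  0.   -0.55 -1.38] F [-0.8  0.7  2.3] T [ 0.16  0.04 -0.01] w 14.9
```

View pics/wrist3.png

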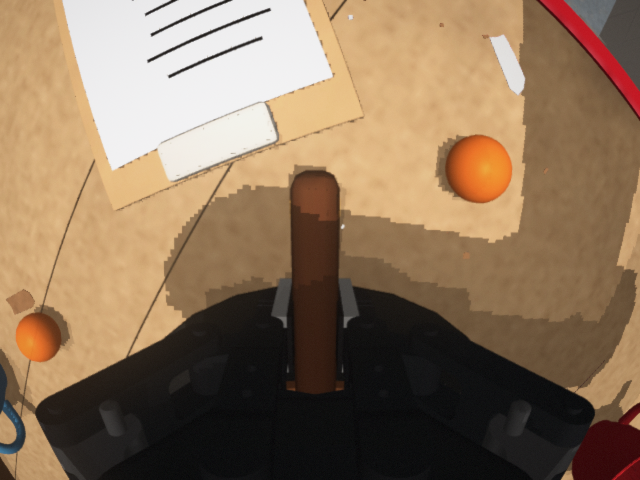

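View pics/top3.png

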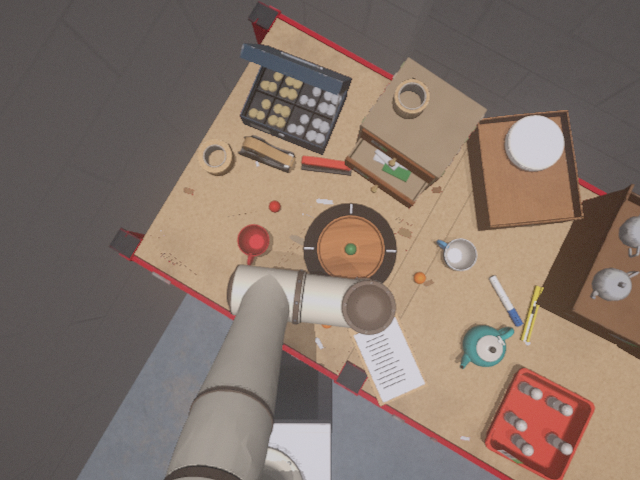

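The fingers hold the handle at 14.9 mm. The dish hasn't moved and the marble is still central at about (350,249). I'll start with a small slow lift to check for droop.

```bash
python3 -m creep '[[[0,0,0.5],[0,0,0],-1],[[0,0,1.5],[0,0,0],-1],[[0,0,3],[0,0,0],-1],[[0,0,5],[0,0,0],-1],[[0,0,7.5],[0,0,0],-1],[[0,0,10],[0,0,0],-1],[[0,0,12.5],[0,0,0],-1],[[0,0,15],[0,0,0],-1],[[0,0,17],[0,0,0],-1],[[0,0,18.5],[0,0,0],-1],[[0,0,19.5],[0,0,0],-1],[[0,0,20],[0,0,0],-1]]'
python3 w.py 4 scene top
python3 - <<'E'
import cv2
p=cv2.imread("pics/scene4.png");q=cv2.imread("pics/top4.png")
cv2.imwrite("pics/s4c.png",cv2.resize(p[200:370,270:440],None,fx=3.5,fy=3.5,interpolation=cv2.INTER_CUBIC))
E
```

```text
clock: 4.65
position: [440.5, -212.5, 32.5]
ee_rot: [0.482, 0.518, -0.518, -0.482]
contact_force: [-0.8, 0.8, -2.4]
gripper_width: 15.2
4.65 [ 440.5 -212.5   32.5] yaw 94.11 tooly [ 0. -0. -1.] j [-0.12  0.41 -0.56 -0.   -0.6  -1.38] F [-0.8  0.8 -2.4] T [ 0.01  0.18 -0.01] w 15.2
```

View pics/s4c.png

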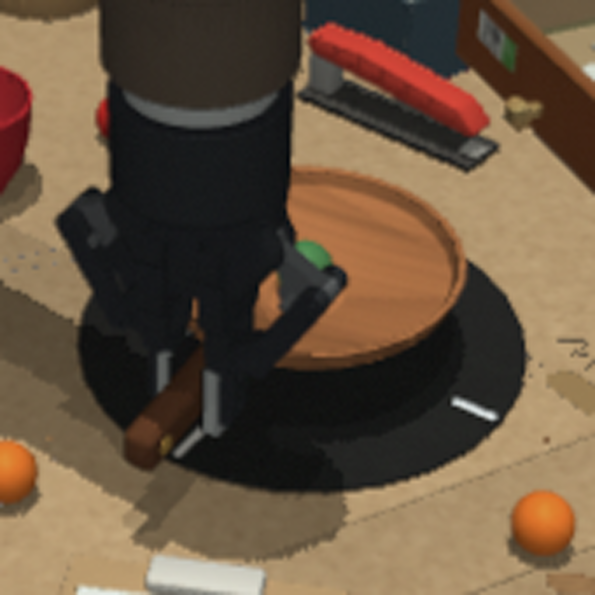

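```bash
cat > tilt.py <<'E'
import sys
from h import *
def cloud(n,tag):
    d=np.load(f"pics/{n}{tag}d.npy");p=cv2.imread(f"pics/{n}{tag}.png")
    c=arm.camera_params(n);K=c["camera_matrix"];E=c["extrinsics"]
    v,u=np.mgrid[:480,:640]
    q=np.stack([(u-K[0,2])/K[0,0]*d,(v-K[1,2])/K[1,1]*d,d],-1)-E[:3,3]
    return q@E[:3,:3],p,d>0
def run(tag,cx,cy,h):
    for n in("top","scene"):
        W,p,ok=cloud(n,tag)
        r=np.hypot(W[...,0]-cx,W[...,1]-cy)
        b,g,rr=[p[...,i].astype(int) for i in range(3)]
        m=ok&(r<66)&(r>18)&(W[...,2]>h)&(W[...,2]<h+35)&(rr>b+35)&(rr>g+20)
        P=W[m];R=r[m]
        A=np.c_[np.ones(len(P)),P[:,0]-cx,P[:,1]-cy,R-10]
        x=np.ones(0);w=np.ones(len(P),bool)
        for _ in range(6):
            x=np.linalg.lstsq(A[w],P[w,2],rcond=None)[0];e=P[:,2]-A@x;w=abs(e)<max(2*np.std(e[w]),1)
        print(n,len(P),"floor z",x[0].round(1),"slope x,y",x[1:3].round(3),"cone",x[3].round(3),"std",e[w].std().round(2))
        gm=ok&(r<60)&(g>rr+20)&(g>b+10)&(W[...,2]>h)
        if gm.sum()>5: print("  green",gm.sum(),"mean surf",W[gm].mean(0).round(1))
        vu=np.argwhere(gm)
        if len(vu): 
            vu=vu.mean(0); print("  marble",ray(n,vu[1],vu[0],h+22).round(1))
run(sys.argv[1],float(sys.argv[2]),float(sys.argv[3]),float(sys.argv[4]))
E
python3 tilt.py 0 547.5 -204.5 3; echo; python3 tilt.py 4 547.5 -204.5 20
```

```text
top 2414 floor z 8.3 slope x,y [-0.005 -0.007] cone 0.276 std 1.38
  green 79 mean surf [ 547.1 -204.2   35.6]
  marble [ 547.6 -204.8   25. ]
scene 2512 floor z 7.0 slope x,y [ 0.004 -0.005] cone 0.284 std 0.88
  green 178 mean surf [ 540.1 -208.3   30.8]
  marble [ 546.7 -204.7   25. ]

top 2491 floor z 27.9 slope x,y [-0.009 -0.008] cone 0.279 std 1.4
  green 84 mean surf [ 546.5 -204.2   55.8]
  marble [ 547.2 -205.    42. ]
scene 1381 floor z 26.8 slope x,y [ 0. -0.] cone 0.284 std 0.81
  green 49 mean surf [ 546.3 -209.5   55.3]
  marble [ 562.1 -200.9   42. ]
```

The dish is level within about 0.005 rad. I'll keep lifting, 80 mm more.

```bash
python3 -m creep '[[[0,0,0.5],[0,0,0],-1],[[0,0,2],[0,0,0],-1],[[0,0,4.5],[0,0,0],-1],[[0,0,7.5],[0,0,0],-1],[[0,0,11],[0,0,0],-1],[[0,0,14.5],[0,0,0],-1],[[0,0,18],[0,0,0],-1],[[0,0,21.5],[0,0,0],-1],[[0,0,25],[0,0,0],-1],[[0,0,28.5],[0,0,0],-1],[[0,0,32],[0,0,0],-1],[[0,0,35.5],[0,0,0],-1]]'
python3 -m creep '[[[0,0,3.5],[0,0,0],-1],[[0,0,7],[0,0,0],-1],[[0,0,10.5],[0,0,0],-1],[[0,0,14],[0,0,0],-1],[[0,0,17.5],[0,0,0],-1],[[0,0,21.5],[0,0,0],-1],[[0,0,26],[0,0,0],-1],[[0,0,30.5],[0,0,0],-1],[[0,0,35],[0,0,0],-1],[[0,0,39],[0,0,0],-1],[[0,0,42],[0,0,0],-1],[[0,0,43.5],[0,0,0],-1]]'
python3 w.py 5 scene top; python3 tilt.py 5 547.5 -204.5 100
```

```text
clock: 5.75
position: [440.4, -212.5, 68.2]
ee_rot: [0.482, 0.518, -0.518, -0.482]
contact_force: [-0.7, 0.4, -1.8]
gripper_width: 15.2
clock: 6.75
position: [440.8, -212.5, 111.9]
ee_rot: [0.482, 0.518, -0.517, -0.481]
contact_force: [0.2, 0.4, -1.3]
gripper_width: 15.1
6.75 [ 440.8 -212.5  111.9] yaw 94.11 tooly [ 0.001 -0.    -1.   ] j [-0.12  0.29 -0.48  0.   -0.8  -1.38] F [ 0.2  0.4 -1.3] T [-0.02  0.13 -0.01] w 15.1
top 2946 floor z 107.1 slope x,y [-0.011 -0.006] cone 0.285 std 1.25
  green 96 mean surf [ 547.4 -204.2  135.3]
  marble [ 548.1 -205.1  122. ]
scene 1329 floor z 106.4 slope x,y [ 0.002 -0.001] cone 0.28 std 0.64
  marble [ 545.3 -191.8  122. ]
```

View pics/scene5.png

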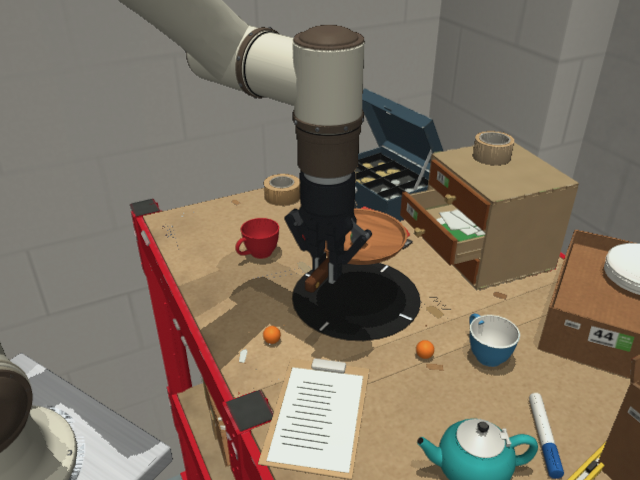

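Dish is up about 102 mm, level, and the marble is central. Next I'll compute the arc about the dish's axis.

```bash
python3 - <<'E'
import numpy as np
N=48;T=1.466
s=np.arange(N+1)/N; th=T*(s**2*(3-2*s))
r0=np.array([440.7-547.5,-212.5+204.6])
P=np.array([[np.cos(t)*r0[0]-np.sin(t)*r0[1],np.sin(t)*r0[0]+np.cos(t)*r0[1]] for t in th])
for k in range(4):
    i=12*k
    print("["+",".join(f"[[{P[j,0]-P[i,0]:.1f},{P[j,1]-P[i,1]:.1f},0],[0,0,{th[j]-th[i]:.3f}],-1]" for j in range(i+1,i+13))+"]")
E
```

```text
[[[0.0,-0.2,0],[0,0,0.002],-1],[[0.1,-0.8,0],[0,0,0.007],-1],[[0.1,-1.8,0],[0,0,0.016],-1],[[0.3,-3.1,0],[0,0,0.029],-1],[[0.5,-4.7,0],[0,0,0.044],-1],[[0.7,-6.7,0],[0,0,0.063],-1],[[1.0,-9.0,0],[0,0,0.084],-1],[[1.5,-11.5,0],[0,0,0.109],-1],[[2.0,-14.3,0],[0,0,0.135],-1],[[2.7,-17.4,0],[0,0,0.164],-1],[[3.6,-20.6,0],[0,0,0.196],-1],[[4.6,-24.0,0],[0,0,0.229],-1]]
[[[1.2,-3.6,0],[0,0,0.035],-1],[[2.6,-7.3,0],[0,0,0.072],-1],[[4.2,-11.1,0],[0,0,0.111],-1],[[6.0,-15.0,0],[0,0,0.151],-1],[[8.0,-19.0,0],[0,0,0.192],-1],[[10.2,-22.9,0],[0,0,0.235],-1],[[12.7,-26.8,0],[0,0,0.278],-1],[[15.4,-30.7,0],[0,0,0.322],-1],[[18.3,-34.6,0],[0,0,0.367],-1],[[21.4,-38.3,0],[0,0,0.413],-1],[[24.7,-41.9,0],[0,0,0.458],-1],[[28.1,-45.4,0],[0,0,0.504],-1]]
[[[3.6,-3.3,0],[0,0,0.046],-1],[[7.4,-6.4,0],[0,0,0.091],-1],[[11.2,-9.4,0],[0,0,0.137],-1],[[15.2,-12.1,0],[0,0,0.182],-1],[[19.2,-14.6,0],[0,0,0.226],-1],[[23.2,-16.9,0],[0,0,0.269],-1],[[27.3,-19.0,0],[0,0,0.312],-1],[[31.3,-20.8,0],[0,0,0.353],-1],[[35.3,-22.5,0],[0,0,0.393],-1],[[39.1,-23.9,0],[0,0,0.432],-1],[[42.9,-25.1,0],[0,0,0.469],-1],[[46.6,-26.2,0],[0,0,0.504],-1]]
[[[3.5,-0.9,0],[0,0,0.033],-1],[[6.7,-1.6,0],[0,0,0.065],-1],[[9.8,-2.1,0],[0,0,0.094],-1],[[12.6,-2.6,0],[0,0,0.120],-1],[[15.2,-2.9,0],[0,0,0.145],-1],[[17.5,-3.1,0],[0,0,0.166],-1],[[19.5,-3.3,0],[0,0,0.185],-1],[[21.1,-3.4,0],[0,0,0.200],-1],[[22.5,-3.5,0],[0,0,0.213],-1],[[23.4,-3.5,0],[0,0,0.222],-1],[[24.0,-3.5,0],[0,0,0.227],-1],[[24.2,-3.5,0],[0,0,0.229],-1]]
```

```bash
python3 -m creep '[[[0,-0.2,0],[0,0,0.002],-1],[[0.1,-0.8,0],[0,0,0.007],-1],[[0.1,-1.8,0],[0,0,0.016],-1],[[0.3,-3.1,0],[0,0,0.029],-1],[[0.5,-4.7,0],[0,0,0.044],-1],[[0.7,-6.7,0],[0,0,0.063],-1],[[1,-9,0],[0,0,0.084],-1],[[1.5,-11.5,0],[0,0,0.109],-1],[[2,-14.3,0],[0,0,0.135],-1],[[2.7,-17.4,0],[0,0,0.164],-1],[[3.6,-20.6,0],[0,0,0.196],-1],[[4.6,-24,0],[0,0,0.229],-1]]'
python3 w.py 6 top; python3 tilt.py 6 547.5 -204.5 100 2>/dev/null
```

```text
clock: 7.85
position: [445.1, -236.8, 111.3]
ee_rot: [-0.419, -0.57, 0.57, 0.419]
contact_force: [-0.4, 0.0, -1.8]
gripper_width: 14.9
7.85 [ 445.1 -236.8  111.3] yaw 107.38 tooly [-0. -0. -1.] j [-0.17  0.31 -0.45  0.   -0.81 -1.1 ] F [-0.4  0.  -1.8] T [-0.03  0.17 -0.03] w 14.9
top 2759 floor z 106.2 slope x,y [-0.008 -0.007] cone 0.291 std 1.3
  green 98 mean surf [ 546.9 -204.1  134.2]
  marble [ 547.6 -204.9  122. ]
```

```bash
python3 -m creep '[[[1.2,-3.6,0],[0,0,0.035],-1],[[2.6,-7.3,0],[0,0,0.072],-1],[[4.2,-11.1,0],[0,0,0.111],-1],[[6,-15,0],[0,0,0.151],-1],[[8,-19,0],[0,0,0.192],-1],[[10.2,-22.9,0],[0,0,0.235],-1],[[12.7,-26.8,0],[0,0,0.278],-1],[[15.4,-30.7,0],[0,0,0.322],-1],[[18.3,-34.6,0],[0,0,0.367],-1],[[21.4,-38.3,0],[0,0,0.413],-1],[[24.7,-41.9,0],[0,0,0.458],-1],[[28.1,-45.4,0],[0,0,0.504],-1]]'
python3 w.py 7 top; python3 tilt.py 7 547.5 -204.5 100 2>/dev/null
python3 -m creep '[[[3.6,-3.3,0],[0,0,0.046],-1],[[7.4,-6.4,0],[0,0,0.091],-1],[[11.2,-9.4,0],[0,0,0.137],-1],[[15.2,-12.1,0],[0,0,0.182],-1],[[19.2,-14.6,0],[0,0,0.226],-1],[[23.2,-16.9,0],[0,0,0.269],-1],[[27.3,-19,0],[0,0,0.312],-1],[[31.3,-20.8,0],[0,0,0.353],-1],[[35.3,-22.5,0],[0,0,0.393],-1],[[39.1,-23.9,0],[0,0,0.432],-1],[[42.9,-25.1,0],[0,0,0.469],-1],[[46.6,-26.2,0],[0,0,0.504],-1]]'
python3 w.py 8 top; python3 tilt.py 8 547.5 -204.5 100 2>/dev/null
```

```text
clock: 8.9
position: [473.3, -282.2, 111.2]
ee_rot: [-0.264, -0.656, 0.656, 0.264]
contact_force: [0.1, -0.1, -1.3]
gripper_width: 14.9
8.9 [ 473.3 -282.2  111.2] yaw 136.24 tooly [-0. -0. -1.] j [-0.24  0.38 -0.34  0.   -0.86 -0.52] F [ 0.1 -0.1 -1.3] T [-0.08  0.04 -0.02] w 14.9
top 1175 floor z 106.3 slope x,y [-0.007 -0.007] cone 0.287 std 1.24
clock: 9.95
position: [519.9, -308.2, 111.1]
ee_rot: [-0.092, -0.701, 0.701, 0.092]
contact_force: [-0.9, 0.4, -2.8]
gripper_width: 14.9
9.95 [ 519.9 -308.2  111.1] yaw 165.04 tooly [ 0. -0. -1.] j [-0.27  0.46 -0.2  -0.   -0.91  0.01] F [-0.9  0.4 -2.8] T [-0.17  0.06 -0.01] w 14.9
top 346 floor z 107.9 slope x,y [ 0.001 -0.   ] cone 0.255 std 1.35
```

View pics/top8.png

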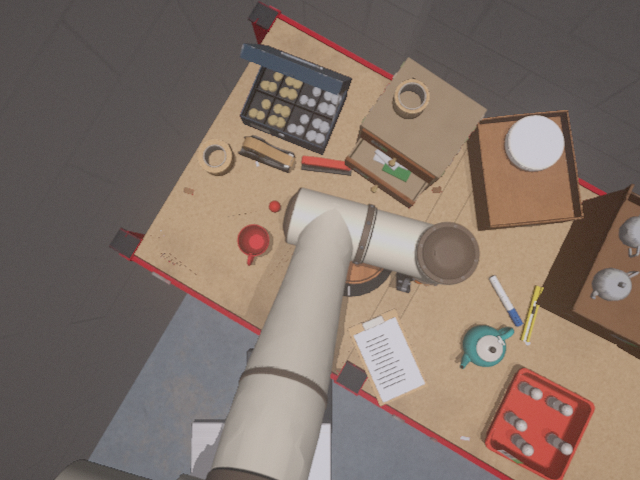

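```bash
python3 -m creep '[[[3.5,-0.9,0],[0,0,0.033],-1],[[6.7,-1.6,0],[0,0,0.065],-1],[[9.8,-2.1,0],[0,0,0.094],-1],[[12.6,-2.6,0],[0,0,0.12],-1],[[15.2,-2.9,0],[0,0,0.145],-1],[[17.5,-3.1,0],[0,0,0.166],-1],[[19.5,-3.3,0],[0,0,0.185],-1],[[21.1,-3.4,0],[0,0,0.2],-1],[[22.5,-3.5,0],[0,0,0.213],-1],[[23.4,-3.5,0],[0,0,0.222],-1],[[24,-3.5,0],[0,0,0.227],-1],[[24.2,-3.5,0],[0,0,0.229],-1]]'
python3 -m creep '[[[0,0,0],[0,0,0],-1],[[0,0,0],[0,0,0],-1],[[0,0,0],[0,0,0],-1],[[0,0,0],[0,0,0],-1],[[0,0,0],[0,0,0],-1],[[0,0,0],[0,0,0],-1],[[0,0,0],[0,0,0],-1],[[0,0,0],[0,0,0],-1],[[0,0,0],[0,0,0],-1],[[0,0,0],[0,0,0],-1],[[0,0,0],[0,0,0],-1],[[0,0,0],[0,0,0],-1]]'
python3 w.py 9 top scene wrist; python3 tilt.py 9 547.5 -204.5 100
```

```text
clock: 11.0
position: [544.0, -311.6, 111.3]
ee_rot: [0.012, 0.707, -0.707, -0.012]
contact_force: [-0.3, -0.2, -1.8]
gripper_width: 15.4
clock: 12.0
position: [544.0, -311.6, 111.3]
ee_rot: [0.012, 0.707, -0.707, -0.012]
contact_force: [-0.2, -0.4, -1.7]
gripper_width: 15.0
12.0 [ 544.  -311.6  111.3] yaw 178.11 tooly [ 0.  0. -1.] j [-0.26  0.49 -0.14 -0.   -0.94  0.23] F [-0.2 -0.4 -1.7] T [-0.13  0.02  0.02] w 15.0
top 829 floor z 106.8 slope x,y [0.024 0.007] cone 0.316 std 1.19
  green 32 mean surf [ 542.1 -205.5  142.7]
  marble [ 543.3 -206.9  122. ]
scene 2363 floor z 105.7 slope x,y [ 0.004 -0.006] cone 0.28 std 0.71
  green 209 mean surf [ 540.7 -208.3  128.5]
  marble [ 549.4 -203.4  122. ]
```

View pics/scene9.png

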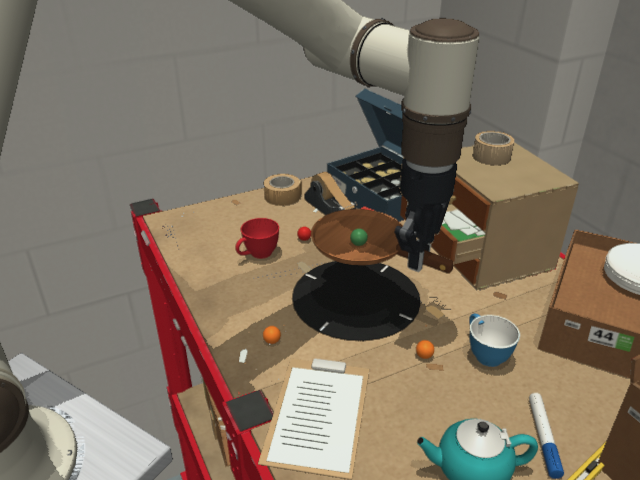

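View pics/wrist9.png

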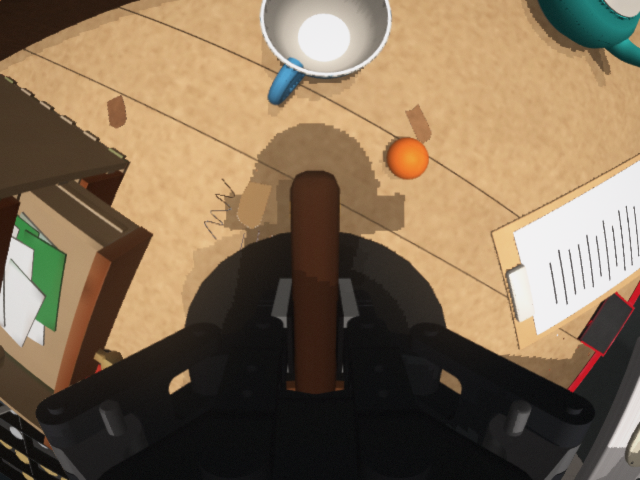

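View pics/top9.png

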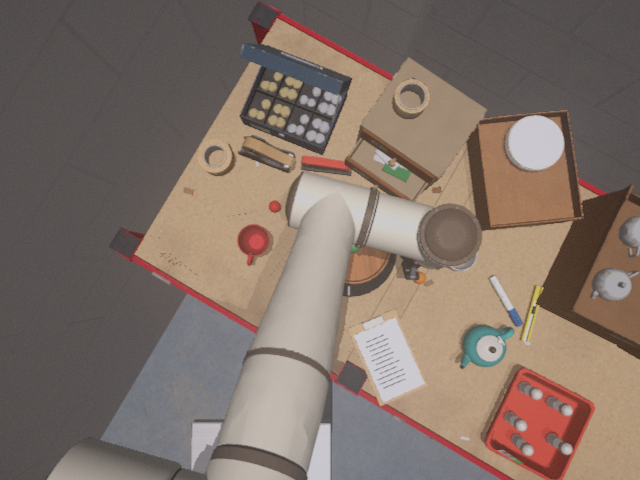

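The dish is held about 102 mm up. In the wrist view the handle points at the blue cup, and in the scene view the marble is in the middle at (359,237). The cups and stapler stand where they were.

```bash
python3 -c "
from bench import arm; arm.job_done()"
```

```text
the job is handed in; nothing more can be done
```

The dish was gripped by its handle and lifted straight up so its underside is about 102 mm above the worktop. It was then turned about 84° around its own axis until the handle pointed at the blue cup. I handed the job in at about 12 s of robot time, with the arm still holding the dish.

**Last checks:**
- **Level:** the scene camera gave a tilt of about 0.007 rad. The top camera read about 0.025 rad, but the arm hid most of the dish from it.
- **Position:** the dish centre is at about (547, -205) mm, over the mat centre. The handle lies within about 1–2° of the mat's y axis on the blue cup's side, with its end roughly 70 mm from the cup.
- **Marble:** the two cameras put it about 2 mm and 5 mm from the dish's middle, with the larger figure again from the partly blocked top view. During the turn it was confirmed central only once, about 13° in. After that the arm hid it until the end.
- **Grip:** the fingers were at 15.0 mm, and the arm's pose was the same at the start and end of the final second of holding.
- **Cups and stapler:** in the last pictures all three look unmoved, though I did not measure them.

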